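Set the stock tags over the hardware bins

ROBOT

A 6-joint arm with a two-finger parallel gripper is mounted at the origin on the work surface. World frame = base frame: x ahead of the robot, y to its left, z up, the work surface at z = 0. Lengths are in mm, angles in rad, forces in N, time in s.
With the tool pointing down it reaches from about 350 to 775 mm from the base axis. Payload 7.3 kg.
Tool frame: the origin (TCP) lies between the finger pads; the fingertips stand tcp_to_tips ahead of it and the grasp point (between the pads) lies 5 mm behind it (tcp_to_tips is the distance from the TCP to the fingertips, in mm); z points along the fingers, x is the direction in which the jaws open and shut, and the axes are right-handed (so a half turn about z gives the same grasp; the last joint's range is limited). The gripper opens to 92 mm and grips with 3 to 60 N. Pads are 19 mm wide; open, the fingers measure 130 mm over their backs; the gripper's body (75 mm by 190 mm) begins 47 mm behind the grasp point.
Start: joints at [1.1, 0.342, 1.524, -0, 1.275, -0.146], TCP at [167.523, 497.574, 240.741] pointing down, gripper open.
Joint ranges: [-2.53, 2.53], [-0.77, 2.02], [0.04, 2.7], [-1, 4.14], [0.28, 2.66], [-3.11, 3.11]. Speed limits (rad/s): [2.57, 2.57, 3.14, 3.14, 3.14, 3.14].

INTERFACE

Orientations are given as [roll, pitch, yaw] about the fixed x, y, z axes, in that order (R = Rz(yaw) Ry(pitch) Rx(roll)).
In Python, from plant import * gives the robot as it stands.
- The arm moves only by the tool drive_tool, never from a script. Its argument "deltas" is a list of rows, each an object of numbers: "hand": the gripper's target within -1 to 1 (shut at 1, half-way at 0, fully open at -1); "tx", "ty", "tz": the shift along the tool's x, y, z each as a share of 4 cm, from -1 to 1; "wx", "wy", "wz": the turn, a rotation vector about the tool's x, y, z each as a share of 5 degrees, from -1 to 1. In form: [{"hand": .., "tx": .., "ty": .., "tz": .., "wx": .., "wy": .., "wz": ..}, ...]. A call has 1 to 20 rows; each row shifts and turns the commanded pose from where the row before left it, along the tool's axes as they then stand; what a row does not reach is not made up. A row lasts 1/12 s, in which the tool goes at most 41.7 mm and 7.16 degrees, less where a joint would pass 70% of its speed; a pose out of reach is approached as far as the arm can. A call with a number of a shift or a turn outside -1 to 1 is refused whole. A call with a gripper value outside its range is refused whole. The fingers move at their own pace and stop on an object; the grip force is fixed at half the most. Time passes only in rows, so rows that do not move let the fingers close. It gives the time, the measured TCP pose, the force and the opening at its end, in the units of the state.
- get_obs(): the state, without advancing time (a new reading comes with each control period).
- capture(name): name is "scene" or "side" or "wrist"; returns the picture (480x640x3 uint8, red, green, blue); there is no depth.
- camera_model(name): a dict with "fx", "fy", "cx", "cy" (pixels), "rvec" (rotation vector, rad) and "tvec" (3), from world to camera coordinates, as OpenCV has them. Camera axes: x right, y down, z forward; pixel columns grow to the right and rows downward; lengths in mm; the calibration is good to about 2 mm. A picture is of the moment at which its call begins: read the wrist's pose just before it. camera_model takes no time and is no camera call; for the wrist camera it gives the pose at the moment of the call.
- close_job(): hands the job in, once; it reports no verdict.
The state is a dict: "time": time; "joint_positions": joint angles; "dq": joint speeds; "tau": joint torques, N m; "tool_pos": TCP position; "tcp_rot": TCP orientation; "contact_force": force on the tool from outside, world axes, zero at the start; "moment": the same for the moment, N m; "grip_width": finger opening in mm.
Only numpy, scipy, OpenCV 4.12 (cv2) and the standard library are available. Lean on these libraries where they do the work, as an engineer would, in place of code of your own. Each camera call takes 0.05 s, during which the arm holds its last target.

TASK

On the stock board, each hinged tag belongs to the bin right behind it: push tags over with a fingertip so that the tags of the full bins show their green face upward and the tags of the nearly empty bins show red. Push gently and never pinch a tag; leave the bins and everything else where they stand, nothing is to be picked up.

Things in the scene. Friction and masses are not known exactly. Their poses are not given: they have to be found in the camera images.
- board: plywood board lying fixed on the bench, 250 mm (its x) by 630 (its y) by 12 thick (all sizes here in mm); origin at the centre of its underside; its x points away from the robot, its y to the left. On it, in two rows along its y, are four hinged tags (nearer the robot, 65 before its centre) and four bins (about 60 past the centre); each tag belongs to the bin directly behind it. Places are 135 apart.
- stand_a: dark steel stand of tag a, fixed on the board, 62 mm (x) by 40 (y), 26 high: two stop bars along x, 14 to either side of the hinge, reach 10 above it, so push a tag higher than that; origin at the centre of its underside, on the board's top; axes parallel to the board's. The hinge of its tag runs along x, 16 above this origin. It carries tag a. Which of the four places it has varies.
- tag_a (a joint): lean of tag a: stiff plate 40 mm wide (along the hinge), 52 long from hinge to free edge, 4 thick, 30 g, one face green, one red. 0 = upright; +0.8 = leaning left (board +y) on its stop bar, green face upward; -0.8 = leaning right (board -y), red face upward. Swings freely with slight drag: once pushed past upright it falls to the other stop by itself within about 2 s.
- stand_b: dark steel stand of tag b, fixed on the board, 62 mm (x) by 40 (y), 26 high: two stop bars along x, 14 to either side of the hinge, reach 10 above it, so push a tag higher than that; origin at the centre of its underside, on the board's top; axes parallel to the board's. The hinge of its tag runs along x, 16 above this origin. It carries tag b. Which of the four places it has varies.
- tag_b (a joint): lean of tag b: stiff plate 40 mm wide (along the hinge), 52 long from hinge to free edge, 4 thick, 30 g, one face green, one red. 0 = upright; +0.8 = leaning left (board +y) on its stop bar, green face upward; -0.8 = leaning right (board -y), red face upward. Swings freely with slight drag: once pushed past upright it falls to the other stop by itself within about 2 s.
- stand_c: dark steel stand of tag c, fixed on the board, 62 mm (x) by 40 (y), 26 high: two stop bars along x, 14 to either side of the hinge, reach 10 above it, so push a tag higher than that; origin at the centre of its underside, on the board's top; axes parallel to the board's. The hinge of its tag runs along x, 16 above this origin. It carries tag c. Which of the four places it has varies.
- tag_c (a joint): lean of tag c: stiff plate 40 mm wide (along the hinge), 52 long from hinge to free edge, 4 thick, 30 g, one face green, one red. 0 = upright; +0.8 = leaning left (board +y) on its stop bar, green face upward; -0.8 = leaning right (board -y), red face upward. Swings freely with slight drag: once pushed past upright it falls to the other stop by itself within about 2 s.
- stand_d: dark steel stand of tag d, fixed on the board, 62 mm (x) by 40 (y), 26 high: two stop bars along x, 14 to either side of the hinge, reach 10 above it, so push a tag higher than that; origin at the centre of its underside, on the board's top; axes parallel to the board's. The hinge of its tag runs along x, 16 above this origin. It carries tag d. Which of the four places it has varies.
- tag_d (a joint): lean of tag d: stiff plate 40 mm wide (along the hinge), 52 long from hinge to free edge, 4 thick, 30 g, one face green, one red. 0 = upright; +0.8 = leaning left (board +y) on its stop bar, green face upward; -0.8 = leaning right (board -y), red face upward. Swings freely with slight drag: once pushed past upright it falls to the other stop by itself within about 2 s.
- bin_full_dowels: FULL blue open bin, loose, 90 mm (x) by 100 (y) by 50 high, heaped a little above its rim with wooden dowels; origin at the centre of its underside. Which place it has varies.
- bin_full_bolts: FULL blue open bin, loose, 90 mm (x) by 100 (y) by 50 high, heaped a little above its rim with steel bolts; origin at the centre of its underside. Which place it has varies.
- bin_low_dowels: nearly EMPTY blue open bin, loose, 90 mm (x) by 100 (y) by 50 high, with only two wooden dowels left on its floor; origin at the centre of its underside. Which place it has varies.
- bin_low_bolts: nearly EMPTY blue open bin, loose, 90 mm (x) by 100 (y) by 50 high, with only two steel bolts left on its floor; origin at the centre of its underside. Which place it has varies.
- pencil: flat red carpenter pencil, 172 long, 12 wide, 8 high, lying on the board along its edge nearest the robot; loose, not part of the job
- filler_jar: small jar, 36 across, 50 high, standing on the board at the left end of the row of bins; loose, not part of the job
- glue: white bottle, 60 across, 170 high, standing to the right of the board; loose, not part of the job
- hammer: hammer lying to the right of the board; loose, not part of the job
- screwdriver: screwdriver lying to the left of the board; loose, not part of the job
- offcut: dark wood block 120 x 50 x 30, to the left of the board; loose, not part of the job
- clamp: steel bar clamp with red handle, about 300 long, 35 high, lying far to the left; loose, not part of the job
- long_bolt: steel bolt, 180 long, 19 high, lying to the right of the board; loose, not part of the job
Things that resemble listed ones, but are neither listed nor needed, are in the scene too. What is shaped like the bin_full_bolts but orange or pink is not meant.

How it is judged (in metres and radians):
At the end, for the whole second after the job is handed in: The tags before the two full bins lie over to the left, green up (joint above 0.65), those before the two nearly empty bins to the right, red up (joint below -0.65); no bin has moved 12 mm or more, nothing else 20 mm or more ((horizontal distance between stand_a and bin_full_dowels above 0.15 m or value of joint tag_a above 0.65 rad) and (horizontal distance between stand_a and bin_full_bolts above 0.15 m or value of joint tag_a above 0.65 rad) and (horizontal distance between stand_b and bin_full_dowels above 0.15 m or value of joint tag_b above 0.65 rad) and (horizontal distance between stand_b and bin_full_bolts above 0.15 m or value of joint tag_b above 0.65 rad) and (horizontal distance between stand_c and bin_full_dowels above 0.15 m or value of joint tag_c above 0.65 rad) and (horizontal distance between stand_c and bin_full_bolts above 0.15 m or value of joint tag_c above 0.65 rad) and (horizontal distance between stand_d and bin_full_dowels above 0.15 m or value of joint tag_d above 0.65 rad) and (horizontal distance between stand_d and bin_full_bolts above 0.15 m or value of joint tag_d above 0.65 rad) and (horizontal distance between stand_a and bin_low_dowels above 0.15 m or value of joint tag_a below -0.65 rad) and (horizontal distance between stand_a and bin_low_bolts above 0.15 m or value of joint tag_a below -0.65 rad) and (horizontal distance between stand_b and bin_low_dowels above 0.15 m or value of joint tag_b below -0.65 rad) and (horizontal distance between stand_b and bin_low_bolts above 0.15 m or value of joint tag_b below -0.65 rad) and (horizontal distance between stand_c and bin_low_dowels above 0.15 m or value of joint tag_c below -0.65 rad) and (horizontal distance between stand_c and bin_low_bolts above 0.15 m or value of joint tag_c below -0.65 rad) and (horizontal distance between stand_d and bin_low_dowels above 0.15 m or value of joint tag_d below -0.65 rad) and (horizontal distance between stand_d and bin_low_bolts above 0.15 m or value of joint tag_d below -0.65 rad) and distance of each of bin_full_dowels, bin_full_bolts, bin_low_dowels, bin_low_bolts from where it was at the start of the episode below 0.012 m and distance of each of pencil, filler_jar, glue, hammer, screwdriver, offcut, clamp, long_bolt from where it was at the start of the episode below 0.02 m); the robot touches nothing.
It fails at once if a bin was lifted or shoved (12 mm or more) (distance of any of bin_full_dowels, bin_full_bolts, bin_low_dowels, bin_low_bolts from where it was at the start of the episode above 0.012 m).
It fails at once if something else on the bench or board was moved (20 mm or more) (distance of any of pencil, filler_jar, glue, hammer, screwdriver, offcut, clamp, long_bolt from where it was at the start of the episode above 0.02 m).
It fails at once if a tag or its stand was pinched or pushed hard (over 15 N) (contact force between the fingers and stand_a above 15 N or contact force between the fingers and stand_b above 15 N or contact force between the fingers and stand_c above 15 N or contact force between the fingers and stand_d above 15 N).
It also fails if it takes over 48 s, if anything falls off the work surface, if the arm or the gripper's body presses on something with over 40 N, if the wrist force passes 120 N, or if a joint passes its speed limit or range.

## Working session

There is one attempt and no reset: what is moved stays moved. The work goes in short steps, Python scripts to look and compute and a tool call to move; the robot and the scene stay as the last step left them, time stands still between calls to the robot, and variables do not carry over. Pictures are saved under pics/ and viewed, and the job is handed in when it is done.

Besides the shell and the picture viewer there is one more tool, called after "Call:" in YAML: its name, and indented under it one key for each argument. drive_tool: Moves the arm, as the interface text tells. Its arguments: {"type":"object","properties":{"deltas":{"type":"array","items":{"type":"object","properties":{"hand":{"type":"number"},"tx":{"type":"number"},"ty":{"type":"number"},"tz":{"type":"number"},"wx":{"type":"number"},"wy":{"type":"number"},"wz":{"type":"number"}}}}},"required":["deltas"]}

```bash
mkdir -p pics; ls; python3 - <<'E'
from plant import *
import cv2
print(get_obs())
for n in("scene","side","wrist"):
    print(n,camera_model(n)); cv2.imwrite(f"pics/{n}0.png",capture(n)[:,:,::-1])
E
```

```text
pics
{'time': 0.0, 'joint_positions': array([ 1.10002311e+00,  3.42739548e-01,  1.52498060e+00, -2.02085843e-05,
        1.27540689e+00, -1.46004522e-01]), 'dq': array([ 0.00164994, -0.00022749,  0.00010747, -0.0007431 , -0.00024415,
        0.0022218 ]), 'tau': array([-2.88789033e-04, -4.31228793e+01, -2.44219315e+01,  7.17765070e-02,
        5.58810204e-02, -7.15042916e-05]), 'tool_pos': array([167.3379739 , 497.2241607 , 240.04892553]), 'tcp_rot': array([-3.14138854e+00,  1.52087681e-03,  1.24603369e+00]), 'contact_force': array([-0.59888581,  1.0242369 ,  0.53116469]), 'moment': array([-0.04057033,  0.01774634,  0.00390548]), 'grip_width': 91.91380134328577}
scene {'fx': 468.94380035228534, 'fy': 468.94380035228534, 'cx': 310.9012504244383, 'cy': 235.71562806642842, 'rvec': array([ 1.46903602,  2.18669908, -0.79997991]), 'tvec': array([ 189.31630778, -366.02858212, 1696.3497182 ])}
side {'fx': 449.942268936432, 'fy': 449.942268936432, 'cx': 311.68811993012946, 'cy': 242.85843870440533, 'rvec': array([ 2.13936011, -0.82207059,  0.39205528]), 'tvec': array([-423.06771062,  284.82250925,  940.03229051])}
wrist {'fx': 359.55177589340025, 'fy': 359.55177589340025, 'cx': 324.30404399428363, 'cy': 236.53679929289157, 'rvec': array([-2.33475484, -1.67761278, -0.2640305 ]), 'tvec': array([-525.64450564,  -38.90197835,  390.2751086 ])}
```

View pics/scene0.png

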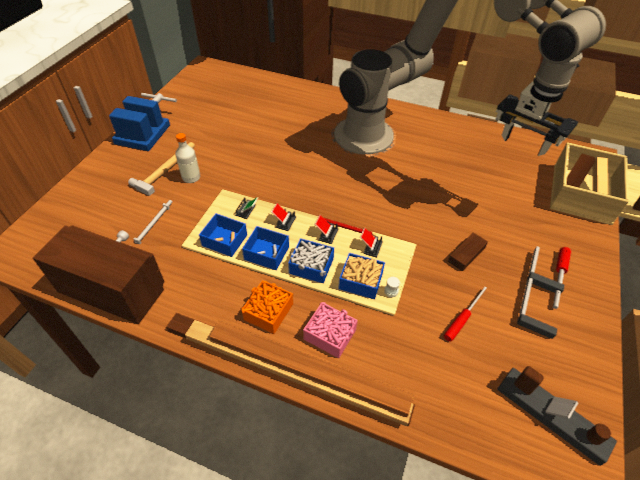

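View pics/side0.png

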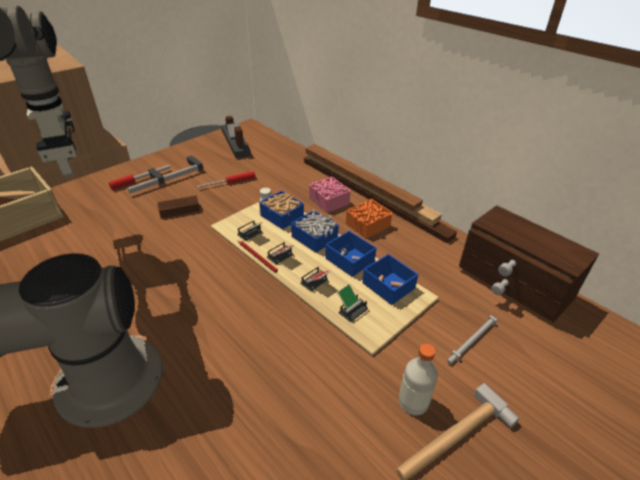

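View pics/wrist0.png

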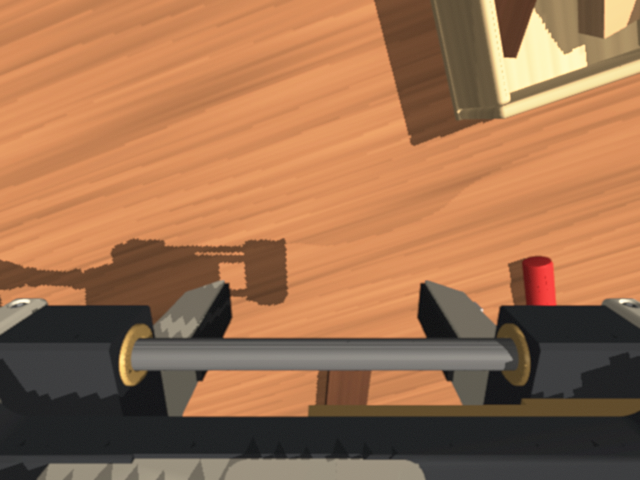

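Bins from robot left: full dowels, full bolts, low, low. I'll zoom in on the tags and locate the board.

```bash
python3 - <<'E'
import cv2,numpy as np
a=cv2.imread("pics/scene0.png")[180:315,175:425]
cv2.imwrite("pics/z1.png",cv2.resize(a,None,fx=3.2,fy=3.2,interpolation=cv2.INTER_CUBIC))
a=cv2.imread("pics/side0.png")[170:360,200:450]
cv2.imwrite("pics/z2.png",cv2.resize(a,None,fx=3.1,fy=3.1,interpolation=cv2.INTER_CUBIC))
E
```

```text
(no output)
```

View pics/z1.png

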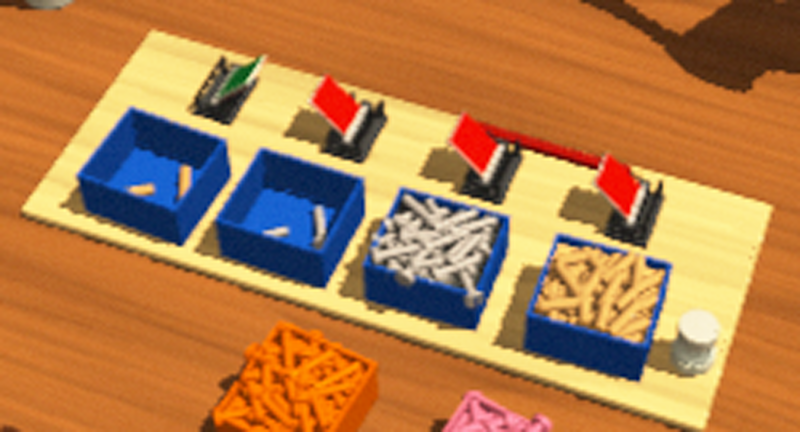

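View pics/z2.png

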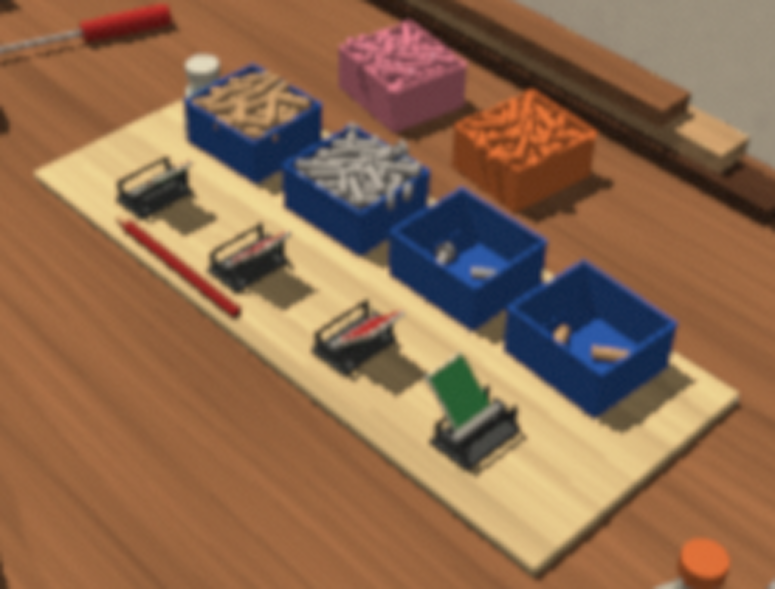

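```bash
cat > h.py <<'E'
import cv2,numpy as np,json
from plant import *
def ray(cm,u,v,z):
    R,_=cv2.Rodrigues(cm["rvec"]); t=cm["tvec"]
    d=R.T@np.array([(u-cm["cx"])/cm["fx"],(v-cm["cy"])/cm["fy"],1]); c=-R.T@t
    return c+d*(z-c[2])/d[2]
def proj(cm,p):
    K=np.array([[cm["fx"],0,cm["cx"]],[0,cm["fy"],cm["cy"]],[0,0,1]])
    return cv2.projectPoints(np.float64(p).reshape(-1,3),cm["rvec"],cm["tvec"],K,None)[0].reshape(-1,2)
E
python3 - <<'E'
from h import *
s=camera_model("scene");d=camera_model("side")
C=[ray(s,175+x/3.2,180+y/3.2,12) for x,y in[(152,30),(772,207),(704,420),(22,208)]]
print(np.round(C,1))
D=[ray(d,200+x/3.1,170+y/3.1,12) for x,y in[(535,570),(35,173),(740,395)]]
print("side NR NL FR",np.round(D,1))
# mask-based refinement: board colour in both views, cast to z=12
for n,cm in(("scene",s),("side",d)):
    im=cv2.imread(f"pics/{n}0.png");h=cv2.cvtColor(im,cv2.COLOR_BGR2HSV)
    m=cv2.inRange(h,(17,60,130),(32,190,255)); m=cv2.morphologyEx(m,cv2.MORPH_CLOSE,np.ones((25,25)));m=cv2.morphologyEx(m,cv2.MORPH_OPEN,np.ones((5,5)))
    c=max(cv2.findContours(m,0,1)[0],key=cv2.contourArea)
    P=np.float32([ray(cm,*p[0],12)[:2] for p in c]); print(n,cv2.minAreaRect(P))
E
```

```text
[[ 453.1 -324.    12. ]
 [ 442.   302.8   12. ]
 [ 679.3  305.8   12. ]
 [ 698.3 -319.9   12. ]]
side NR NL FR [[ 449.7 -330.6   12. ]
 [ 437.7  294.7   12. ]
 [ 696.6 -326.7   12. ]]
scene ((568.34130859375, -28.81201171875), (259.448486328125, 667.6088256835938), 1.1305090188980103)
side ((563.224609375, -21.46875), (251.64727783203125, 648.22509765625), 1.9173827171325684)
```

```bash
python3 - <<'E'
from h import *
c=np.array([568,-13]);a=0.018
R=np.array([[np.cos(a),-np.sin(a)],[np.sin(a),np.cos(a)]])
W=lambda x,y,z:[*(c+R@[x,y]),z]
for n,(x0,y0,x1,y1,f) in {"scene":(175,180,425,315,3.2),"side":(200,170,450,360,3.1)}.items():
    cm=camera_model(n); im=cv2.imread(f"pics/{n}0.png")[y0:y1,x0:x1]; im=cv2.resize(im,None,fx=f,fy=f,interpolation=cv2.INTER_CUBIC)
    q=[[W(x,y,12) for x,y in[(-125,-315),(-125,315),(125,315),(125,-315)]]]
    for yc in(-202.5,-67.5,67.5,202.5):
        q.append([W(-65+x,yc+y,38) for x,y in[(-31,-20),(-31,20),(31,20),(31,-20)]])
        if n=="scene":print(np.round(W(-65,yc,28),1))
    for p in q: cv2.polylines(im,[np.int32((proj(cm,p)-[x0,y0]+.5)*f)],True,(255,0,255),1)
    cv2.imwrite(f"pics/o_{n}.png",im)
E
```

```text
[ 506.7 -216.6   28. ]
[504.2 -81.7  28. ]
[501.8  53.3  28. ]
[499.4 188.3  28. ]
```

View pics/o_scene.png

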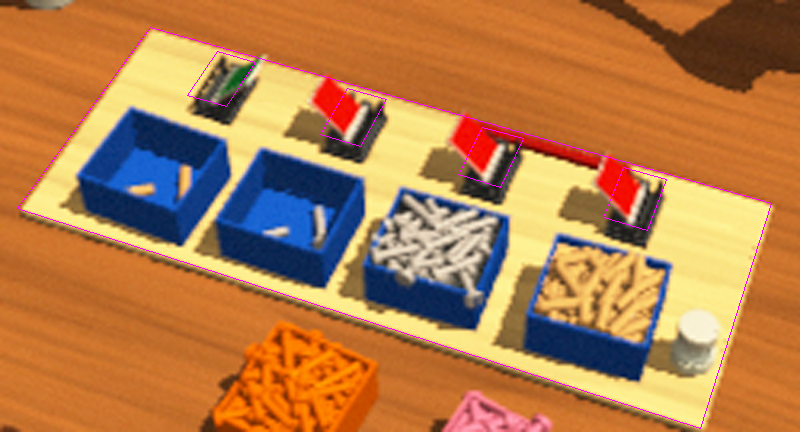

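View pics/o_side.png

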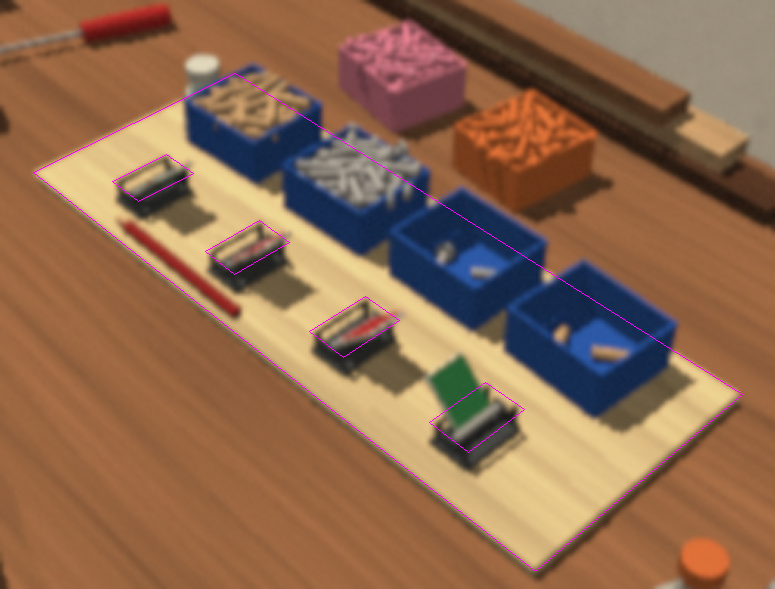

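```bash
python3 - <<'E'
import plant
print([k for k in dir(plant) if not k.startswith('__')], getattr(plant,'tcp_to_tips',None))
from h import *
s=camera_model("scene")
print("glue",ray(s,189,180,0),"jar",ray(s,392,295,12))
E
```

```text
['Unreachable', 'camera_model', 'capture', 'close_job', 'get_obs', 'tcp_to_tips'] 14.0
glue [ 445.76351756 -454.92188555    0.        ] jar [634.3308706 285.1234538  12.       ]
```

Call:
drive_tool:
  deltas:
    - {"hand":1,"wz":1}
    - {"hand":1,"wz":1}
    - {"hand":1,"wz":1}
    - {"hand":1,"wz":1}
    - {"hand":1,"wz":1}
    - {"hand":1,"wz":1}
    - {"hand":1,"wz":1}
    - {"hand":1,"wz":1}
    - {"hand":1,"wz":1}
    - {"hand":1,"wz":1}
    - {"hand":1,"wz":1}
    - {"hand":1,"wz":1}
    - {"hand":1,"wz":1}
    - {"hand":1,"wz":1}
    - {"hand":1}

```text
invalid input
```

Call:
drive_tool:
  deltas:
    - {"hand":1,"tx":0,"ty":0,"tz":0,"wx":0,"wy":0,"wz":1}
    - {"hand":1,"tx":0,"ty":0,"tz":0,"wx":0,"wy":0,"wz":1}
    - {"hand":1,"tx":0,"ty":0,"tz":0,"wx":0,"wy":0,"wz":1}
    - {"hand":1,"tx":0,"ty":0,"tz":0,"wx":0,"wy":0,"wz":1}
    - {"hand":1,"tx":0,"ty":0,"tz":0,"wx":0,"wy":0,"wz":1}
    - {"hand":1,"tx":0,"ty":0,"tz":0,"wx":0,"wy":0,"wz":1}
    - {"hand":1,"tx":0,"ty":0,"tz":0,"wx":0,"wy":0,"wz":1}
    - {"hand":1,"tx":0,"ty":0,"tz":0,"wx":0,"wy":0,"wz":1}
    - {"hand":1,"tx":0,"ty":0,"tz":0,"wx":0,"wy":0,"wz":1}
    - {"hand":1,"tx":0,"ty":0,"tz":0,"wx":0,"wy":0,"wz":1}
    - {"hand":1,"tx":0,"ty":0,"tz":0,"wx":0,"wy":0,"wz":1}
    - {"hand":1,"tx":0,"ty":0,"tz":0,"wx":0,"wy":0,"wz":1}
    - {"hand":1,"tx":0,"ty":0,"tz":0,"wx":0,"wy":0,"wz":1}
    - {"hand":1,"tx":0,"ty":0,"tz":0,"wx":0,"wy":0,"wz":1}
    - {"hand":1,"tx":0,"ty":0,"tz":0,"wx":0,"wy":0,"wz":0}

```text
time: 1.4
tool_pos: [167.5, 497.4, 240.4]
tcp_rot: [3.141, 0.0, 0.021]
contact_force: [-0.5, 0.1, -0.1]
grip_width: 0.9
```

Call:
drive_tool:
  deltas:
    - {"hand":1,"tx":0.507,"ty":0.585,"tz":0,"wx":0,"wy":0,"wz":0}
    - {"hand":1,"tx":0.507,"ty":0.585,"tz":0,"wx":0,"wy":0,"wz":0}
    - {"hand":1,"tx":0.507,"ty":0.585,"tz":0,"wx":0,"wy":0,"wz":0}
    - {"hand":1,"tx":0.507,"ty":0.585,"tz":0,"wx":0,"wy":0,"wz":0}
    - {"hand":1,"tx":0.507,"ty":0.585,"tz":0,"wx":0,"wy":0,"wz":0}
    - {"hand":1,"tx":0.507,"ty":0.585,"tz":0,"wx":0,"wy":0,"wz":0}
    - {"hand":1,"tx":0.507,"ty":0.585,"tz":0,"wx":0,"wy":0,"wz":0}
    - {"hand":1,"tx":0.507,"ty":0.585,"tz":0,"wx":0,"wy":0,"wz":0}
    - {"hand":1,"tx":0.507,"ty":0.585,"tz":0,"wx":0,"wy":0,"wz":0}
    - {"hand":1,"tx":0.507,"ty":0.585,"tz":0,"wx":0,"wy":0,"wz":0}
    - {"hand":1,"tx":0.507,"ty":0.585,"tz":0,"wx":0,"wy":0,"wz":0}
    - {"hand":1,"tx":0.507,"ty":0.585,"tz":0,"wx":0,"wy":0,"wz":0}
    - {"hand":1,"tx":0.507,"ty":0.585,"tz":0,"wx":0,"wy":0,"wz":0}
    - {"hand":1,"tx":0.507,"ty":0.585,"tz":0,"wx":0,"wy":0,"wz":0}
    - {"hand":1,"tx":0.507,"ty":0.585,"tz":0,"wx":0,"wy":0,"wz":0}
    - {"hand":1,"tx":0.507,"ty":0.585,"tz":0,"wx":0,"wy":0,"wz":0}
    - {"hand":1,"tx":0,"ty":0,"tz":0,"wx":0,"wy":0,"wz":0}
    - {"hand":1,"tx":0,"ty":0,"tz":0,"wx":0,"wy":0,"wz":0}

```text
time: 2.9
tool_pos: [501.4, 130.1, 240.2]
tcp_rot: [-3.141, 0.001, 0.024]
contact_force: [0.1, 0.2, -0.5]
grip_width: 0.6
```

Call:
drive_tool:
  deltas:
    - {"hand":1,"tx":0,"ty":0,"tz":0.6,"wx":0,"wy":0,"wz":0}
    - {"hand":1,"tx":0,"ty":0,"tz":0.6,"wx":0,"wy":0,"wz":0}
    - {"hand":1,"tx":0,"ty":0,"tz":0.6,"wx":0,"wy":0,"wz":0}
    - {"hand":1,"tx":0,"ty":0,"tz":0.6,"wx":0,"wy":0,"wz":0}
    - {"hand":1,"tx":0,"ty":0,"tz":0.6,"wx":0,"wy":0,"wz":0}
    - {"hand":1,"tx":0,"ty":0,"tz":0.6,"wx":0,"wy":0,"wz":0}
    - {"hand":1,"tx":0,"ty":0,"tz":0.4,"wx":0,"wy":0,"wz":0}
    - {"hand":1,"tx":0,"ty":0,"tz":0.3,"wx":0,"wy":0,"wz":0}
    - {"hand":1,"tx":0,"ty":0,"tz":0,"wx":0,"wy":0,"wz":0}

```text
time: 3.65
tool_pos: [498.5, 132.1, 66.5]
tcp_rot: [3.141, 0.005, 0.027]
contact_force: [0.1, -0.9, 0.1]
grip_width: 0.5
```

```bash
python3 - <<'E'
from h import *
for n,(x0,y0,x1,y1) in {"scene":(175,140,425,315),"side":(200,120,450,310)}.items():
    im=capture(n)[y0:y1,x0:x1,::-1]; cv2.imwrite(f"pics/d_{n}.png",cv2.resize(im,None,fx=3,fy=3,interpolation=cv2.INTER_CUBIC))
E
```

```text
(no output)
```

View pics/d_scene.png

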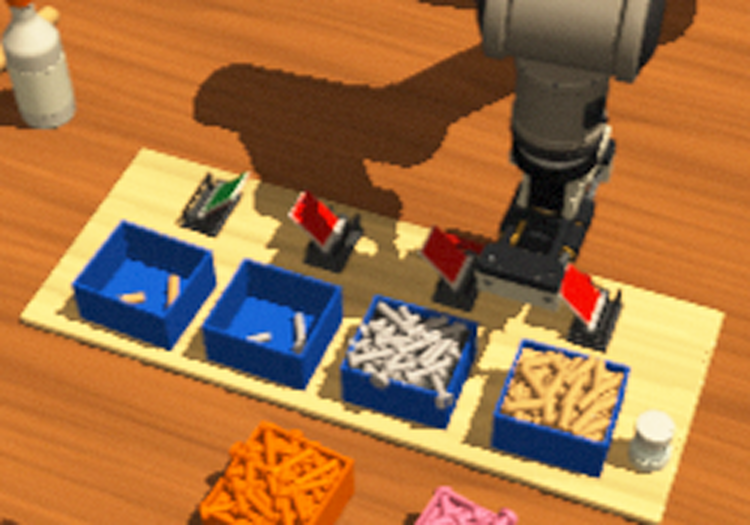

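View pics/d_side.png

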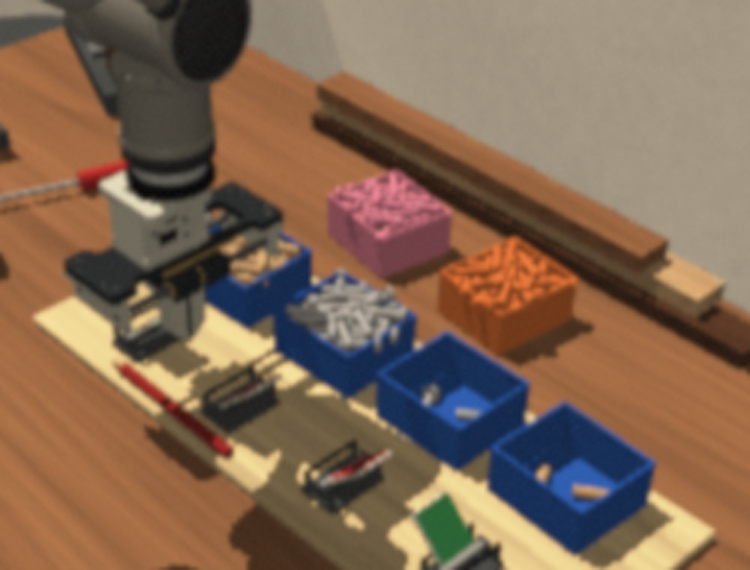

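Call:
drive_tool:
  deltas:
    - {"hand":1,"tx":0,"ty":-0.15,"tz":0,"wx":0,"wy":0,"wz":0}
    - {"hand":1,"tx":0,"ty":-0.15,"tz":0,"wx":0,"wy":0,"wz":0}
    - {"hand":1,"tx":0,"ty":-0.15,"tz":0,"wx":0,"wy":0,"wz":0}
    - {"hand":1,"tx":0,"ty":-0.15,"tz":0,"wx":0,"wy":0,"wz":0}
    - {"hand":1,"tx":0,"ty":-0.15,"tz":0,"wx":0,"wy":0,"wz":0}
    - {"hand":1,"tx":0,"ty":-0.15,"tz":0,"wx":0,"wy":0,"wz":0}
    - {"hand":1,"tx":0,"ty":-0.15,"tz":0,"wx":0,"wy":0,"wz":0}
    - {"hand":1,"tx":0,"ty":-0.15,"tz":0,"wx":0,"wy":0,"wz":0}
    - {"hand":1,"tx":0,"ty":-0.15,"tz":0,"wx":0,"wy":0,"wz":0}
    - {"hand":1,"tx":0,"ty":-0.15,"tz":0,"wx":0,"wy":0,"wz":0}
    - {"hand":1,"tx":0,"ty":0,"tz":0,"wx":0,"wy":0,"wz":0}

```text
time: 4.67
tool_pos: [499.4, 192.3, 68.7]
tcp_rot: [-3.141, -0.0, 0.025]
contact_force: [-0.2, -0.2, 0.3]
grip_width: 0.3
```

```bash
python3 - <<'E'
from h import *
for n,(x0,y0,x1,y1) in {"scene":(175,140,425,315)}.items():
    im=capture(n)[y0:y1,x0:x1,::-1]; cv2.imwrite(f"pics/e_{n}.png",cv2.resize(im,None,fx=3,fy=3,interpolation=cv2.INTER_CUBIC))
E
```

```text
(no output)
```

View pics/e_scene.png

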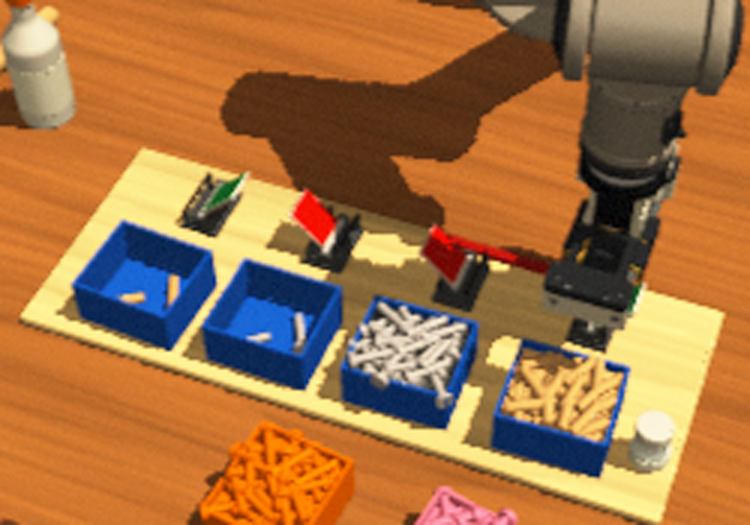

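Call:
drive_tool:
  deltas:
    - {"hand":1,"tx":0,"ty":0.1,"tz":-0.4,"wx":0,"wy":0,"wz":0}
    - {"hand":1,"tx":0,"ty":0,"tz":-0.8,"wx":0,"wy":0,"wz":0}
    - {"hand":1,"tx":0,"ty":0.6,"tz":0,"wx":0,"wy":0,"wz":0}
    - {"hand":1,"tx":0,"ty":0.6,"tz":0,"wx":0,"wy":0,"wz":0}
    - {"hand":1,"tx":0,"ty":0.6,"tz":0,"wx":0,"wy":0,"wz":0}
    - {"hand":1,"tx":0,"ty":0.6,"tz":0,"wx":0,"wy":0,"wz":0}
    - {"hand":1,"tx":0,"ty":0.6,"tz":0,"wx":0,"wy":0,"wz":0}
    - {"hand":1,"tx":0,"ty":0.6,"tz":0,"wx":0,"wy":0,"wz":0}
    - {"hand":1,"tx":0,"ty":0.6,"tz":0,"wx":0,"wy":0,"wz":0}
    - {"hand":1,"tx":0,"ty":0.6,"tz":0,"wx":0,"wy":0,"wz":0}
    - {"hand":1,"tx":0,"ty":0,"tz":0,"wx":0,"wy":0,"wz":0}
    - {"hand":1,"tx":0,"ty":0,"tz":0,"wx":0,"wy":0,"wz":0}

```text
time: 5.72
tool_pos: [504.2, -5.9, 116.7]
tcp_rot: [-3.141, 0.0, 0.021]
contact_force: [-1.3, 0.4, 0.4]
grip_width: 0.4
```

Call:
drive_tool:
  deltas:
    - {"hand":1,"tx":0,"ty":0,"tz":0.4,"wx":0,"wy":0,"wz":0}
    - {"hand":1,"tx":0,"ty":0,"tz":0.4,"wx":0,"wy":0,"wz":0}
    - {"hand":1,"tx":0,"ty":0,"tz":0.4,"wx":0,"wy":0,"wz":0}
    - {"hand":1,"tx":0,"ty":0,"tz":0,"wx":0,"wy":0,"wz":0}
    - {"hand":1,"tx":0,"ty":-0.155,"tz":0,"wx":0,"wy":0,"wz":0}
    - {"hand":1,"tx":0,"ty":-0.155,"tz":0,"wx":0,"wy":0,"wz":0}
    - {"hand":1,"tx":0,"ty":-0.155,"tz":0,"wx":0,"wy":0,"wz":0}
    - {"hand":1,"tx":0,"ty":-0.155,"tz":0,"wx":0,"wy":0,"wz":0}
    - {"hand":1,"tx":0,"ty":-0.155,"tz":0,"wx":0,"wy":0,"wz":0}
    - {"hand":1,"tx":0,"ty":-0.155,"tz":0,"wx":0,"wy":0,"wz":0}
    - {"hand":1,"tx":0,"ty":-0.155,"tz":0,"wx":0,"wy":0,"wz":0}
    - {"hand":1,"tx":0,"ty":-0.155,"tz":0,"wx":0,"wy":0,"wz":0}
    - {"hand":1,"tx":0,"ty":-0.155,"tz":0,"wx":0,"wy":0,"wz":0}
    - {"hand":1,"tx":0,"ty":-0.155,"tz":0,"wx":0,"wy":0,"wz":0}
    - {"hand":1,"tx":0,"ty":0,"tz":0,"wx":0,"wy":0,"wz":0}

```text
time: 6.97
tool_pos: [502.6, 58.3, 68.7]
tcp_rot: [-3.141, 0.0, 0.025]
contact_force: [-0.9, 0.1, 0.0]
grip_width: 0.6
```

```bash
python3 - <<'E'
from h import *
for n,(x0,y0,x1,y1) in {"scene":(175,140,425,315)}.items():
    im=capture(n)[y0:y1,x0:x1,::-1]; cv2.imwrite(f"pics/f_{n}.png",cv2.resize(im,None,fx=3,fy=3,interpolation=cv2.INTER_CUBIC))
E
```

```text
(no output)
```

View pics/f_scene.png

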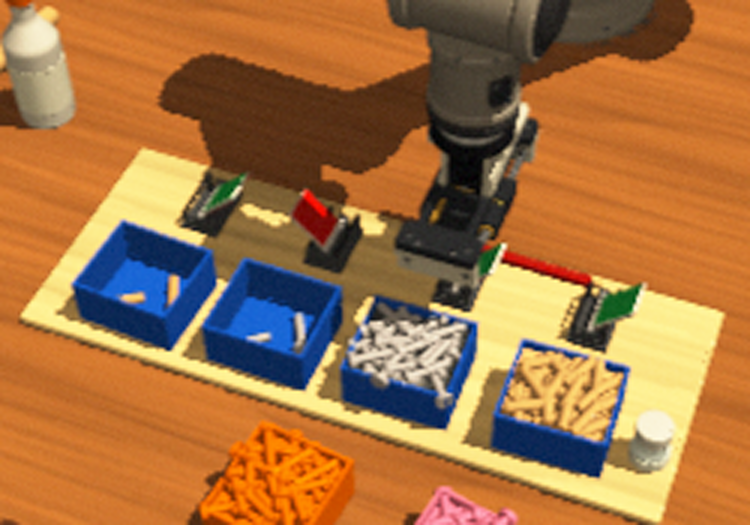

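Call:
drive_tool:
  deltas:
    - {"hand":1,"tx":0,"ty":0.1,"tz":-0.4,"wx":0,"wy":0,"wz":0}
    - {"hand":1,"tx":0,"ty":0,"tz":-0.8,"wx":0,"wy":0,"wz":0}
    - {"hand":1,"tx":0,"ty":0.6,"tz":0,"wx":0,"wy":0,"wz":0}
    - {"hand":1,"tx":0,"ty":0.6,"tz":0,"wx":0,"wy":0,"wz":0}
    - {"hand":1,"tx":0,"ty":0.6,"tz":0,"wx":0,"wy":0,"wz":0}
    - {"hand":1,"tx":0,"ty":0.6,"tz":0,"wx":0,"wy":0,"wz":0}
    - {"hand":1,"tx":0,"ty":0.6,"tz":0,"wx":0,"wy":0,"wz":0}
    - {"hand":1,"tx":0,"ty":0.6,"tz":0,"wx":0,"wy":0,"wz":0}
    - {"hand":1,"tx":0,"ty":0.6,"tz":0,"wx":0,"wy":0,"wz":0}
    - {"hand":1,"tx":0,"ty":0.6,"tz":0,"wx":0,"wy":0,"wz":0}
    - {"hand":1,"tx":0,"ty":0.5,"tz":0,"wx":0,"wy":0,"wz":0}
    - {"hand":1,"tx":0,"ty":0,"tz":0,"wx":0,"wy":0,"wz":0}
    - {"hand":1,"tx":0,"ty":0,"tz":0,"wx":0,"wy":0,"wz":0}

```text
time: 8.1
tool_pos: [507.7, -159.7, 116.5]
tcp_rot: [-3.141, 0.0, 0.022]
contact_force: [-0.2, -0.3, -0.9]
grip_width: 0.4
```

Call:
drive_tool:
  deltas:
    - {"hand":1,"tx":0,"ty":-0.1,"tz":0.2,"wx":0,"wy":0,"wz":0}
    - {"hand":1,"tx":0,"ty":0,"tz":0.5,"wx":0,"wy":0,"wz":0}
    - {"hand":1,"tx":0,"ty":0,"tz":0.5,"wx":0,"wy":0,"wz":0}
    - {"hand":1,"tx":0,"ty":0,"tz":0,"wx":0,"wy":0,"wz":0}
    - {"hand":1,"tx":0,"ty":0.16,"tz":0,"wx":0,"wy":0,"wz":0}
    - {"hand":1,"tx":0,"ty":0.16,"tz":0,"wx":0,"wy":0,"wz":0}
    - {"hand":1,"tx":0,"ty":0.16,"tz":0,"wx":0,"wy":0,"wz":0}
    - {"hand":1,"tx":0,"ty":0.16,"tz":0,"wx":0,"wy":0,"wz":0}
    - {"hand":1,"tx":0,"ty":0.16,"tz":0,"wx":0,"wy":0,"wz":0}
    - {"hand":1,"tx":0,"ty":0.16,"tz":0,"wx":0,"wy":0,"wz":0}
    - {"hand":1,"tx":0,"ty":0.16,"tz":0,"wx":0,"wy":0,"wz":0}
    - {"hand":1,"tx":0,"ty":0.16,"tz":0,"wx":0,"wy":0,"wz":0}
    - {"hand":1,"tx":0,"ty":0.16,"tz":0,"wx":0,"wy":0,"wz":0}
    - {"hand":1,"tx":0,"ty":0.16,"tz":0,"wx":0,"wy":0,"wz":0}
    - {"hand":1,"tx":0,"ty":0,"tz":0,"wx":0,"wy":0,"wz":0}
    - {"hand":1,"tx":0,"ty":-0.1,"tz":-0.4,"wx":0,"wy":0,"wz":0}
    - {"hand":1,"tx":0,"ty":0,"tz":-1,"wx":0,"wy":0,"wz":0}
    - {"hand":1,"tx":0,"ty":0,"tz":-1,"wx":0,"wy":0,"wz":0}
    - {"hand":1,"tx":0,"ty":0,"tz":-1,"wx":0,"wy":0,"wz":0}
    - {"hand":1,"tx":0,"ty":0,"tz":-0.7,"wx":0,"wy":0,"wz":0}

```text
time: 9.77
tool_pos: [510.0, -214.8, 236.5]
tcp_rot: [3.14, -0.003, 0.025]
contact_force: [1.8, 0.1, -0.7]
grip_width: 0.5
```

Call:
drive_tool:
  deltas:
    - {"hand":1,"tx":0,"ty":-0.7,"tz":-0.3,"wx":0,"wy":0,"wz":0}
    - {"hand":1,"tx":0,"ty":-0.7,"tz":-0.3,"wx":0,"wy":0,"wz":0}
    - {"hand":1,"tx":-0.3,"ty":-0.7,"tz":-0.3,"wx":0,"wy":0,"wz":0}
    - {"hand":1,"tx":-0.3,"ty":-0.7,"tz":-0.3,"wx":0,"wy":0,"wz":0}
    - {"hand":1,"tx":-0.3,"ty":0,"tz":0,"wx":0,"wy":0,"wz":0}
    - {"hand":1,"tx":-0.3,"ty":0,"tz":0,"wx":0,"wy":0,"wz":0}
    - {"hand":1,"tx":0,"ty":0,"tz":0,"wx":0,"wy":0,"wz":0}
    - {"hand":1,"tx":0,"ty":0,"tz":0,"wx":0,"wy":0,"wz":0}
    - {"hand":1,"tx":0,"ty":0,"tz":0,"wx":0,"wy":0,"wz":0}
    - {"hand":1,"tx":0,"ty":0,"tz":0,"wx":0,"wy":0,"wz":0}
    - {"hand":1,"tx":0,"ty":0,"tz":0,"wx":0,"wy":0,"wz":0}
    - {"hand":1,"tx":0,"ty":0,"tz":0,"wx":0,"wy":0,"wz":0}
    - {"hand":1,"tx":0,"ty":0,"tz":0,"wx":0,"wy":0,"wz":0}
    - {"hand":1,"tx":0,"ty":0,"tz":0,"wx":0,"wy":0,"wz":0}
    - {"hand":1,"tx":0,"ty":0,"tz":0,"wx":0,"wy":0,"wz":0}
    - {"hand":1,"tx":0,"ty":0,"tz":0,"wx":0,"wy":0,"wz":0}
    - {"hand":1,"tx":0,"ty":0,"tz":0,"wx":0,"wy":0,"wz":0}
    - {"hand":1,"tx":0,"ty":0,"tz":0,"wx":0,"wy":0,"wz":0}

```text
time: 11.27
tool_pos: [458.7, -103.9, 280.7]
tcp_rot: [-3.141, -0.0, 0.024]
contact_force: [0.2, 0.5, -0.5]
grip_width: 0.3
```

```bash
python3 - <<'E'
from h import *
for n,(x0,y0,x1,y1) in {"scene":(175,140,425,315),"side":(200,170,450,360)}.items():
    im=capture(n)[y0:y1,x0:x1,::-1]; cv2.imwrite(f"pics/g_{n}.png",cv2.resize(im,None,fx=3,fy=3,interpolation=cv2.INTER_CUBIC))
E
```

```text
(no output)
```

View pics/g_scene.png

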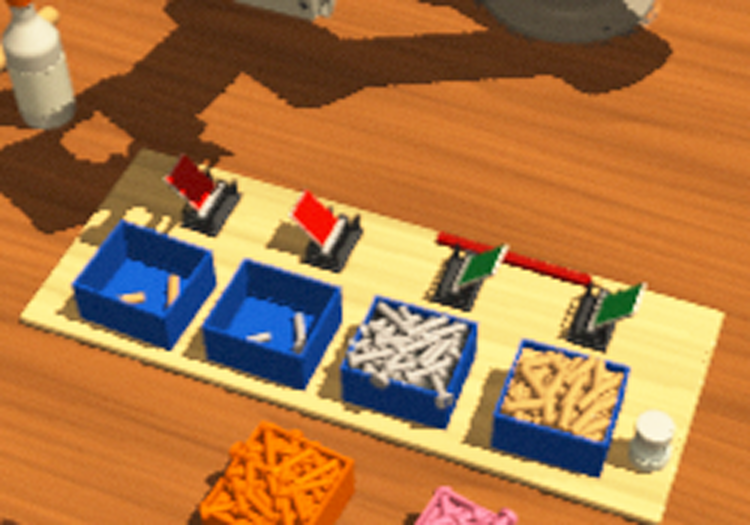

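View pics/g_side.png

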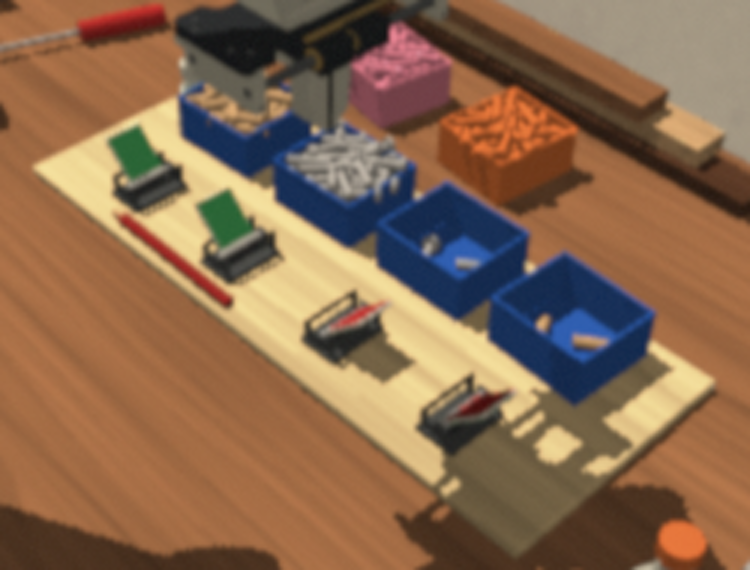

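Both views show the tags before the full bins (left pair) green up and the tags before the low bins (right pair) red up. The bins, pencil and jar haven't shifted, and the arm is clear.

```bash
python3 -c "
from plant import *
print(close_job())"
```

```text
the job is handed in; nothing more can be done
None
```

The job is handed in at about 11.4 s of the 48 s allowed, and all four tags show the right face.

**What I did:** With the gripper shut, I pushed over three tags with the fingertip. The two tags before the full dowels and full bolts bins went to green. The rightmost tag, before the low dowels bin, went to red. The tag before the low bolts bin already showed red, so I left it alone.

**Last checks:** The final scene and side pictures show both full-bin tags leaning left with green up and both low-bin tags leaning right with red up, each resting on its stop. The bins, pencil and jar look unmoved by eye; I did not measure them again. The wrist force stayed within about 2 N at every reading taken, and the arm was well clear of everything at the end.

**Disagreement:** The two cameras placed the board about 3–8 mm apart. I used a pose between them, and the pushes had enough margin to cover it.

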